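# Find the rocking corner of the jig plate and press its shim flat

### The job

The jig plate rocks on one of its four feet. With shut fingertips press down on its marked corners one after the other until you find the one that gives, pressing that one until it stops; then press the orange shim tab beside that corner down flat on the base and take the hand away. Leave the other three shims up (a shim cannot be raised again), do not grasp, lift or shove the plate, and leave the gauge block on it and the small parts around it where they are.

Things in the scene. Friction and masses are not known exactly. Their poses are not given: they have to be found in the camera images.
- jig_plate: loose grey metal jig plate, 150 x 130 x 12 mm (its x by y), about 0.6 kg; origin at the centre of its underside, z up; its top is 36 mm above the bench. It lies on four feet, one under each corner mark, between low edge stops of a grey base (2 mm play). A gauge block stands on its middle
- corner_1 (a point): centre of a dark round corner mark (16 mm) on the plate's top, 20 mm in from both edges, straight above a foot (29 mm across). Corners 1, 2 lie at the plate's -x side, 3, 4 at +x; 1, 3 at -y, 2, 4 at +y. Three corners are solid; one, another at each start and not told by eye, sinks 4 mm under 3 to 6 N (plate tilts 0.05 rad), stops hard and springs back
- corner_2 (a point): centre of a dark round corner mark (16 mm) on the plate's top, 20 mm in from both edges, straight above a foot (29 mm across). Corners 1, 2 lie at the plate's -x side, 3, 4 at +x; 1, 3 at -y, 2, 4 at +y. Three corners are solid; one, another at each start and not told by eye, sinks 4 mm under 3 to 6 N (plate tilts 0.05 rad), stops hard and springs back
- corner_3 (a point): centre of a dark round corner mark (16 mm) on the plate's top, 20 mm in from both edges, straight above a foot (29 mm across). Corners 1, 2 lie at the plate's -x side, 3, 4 at +x; 1, 3 at -y, 2, 4 at +y. Three corners are solid; one, another at each start and not told by eye, sinks 4 mm under 3 to 6 N (plate tilts 0.05 rad), stops hard and springs back
- corner_4 (a point): centre of a dark round corner mark (16 mm) on the plate's top, 20 mm in from both edges, straight above a foot (29 mm across). Corners 1, 2 lie at the plate's -x side, 3, 4 at +x; 1, 3 at -y, 2, 4 at +y. Three corners are solid; one, another at each start and not told by eye, sinks 4 mm under 3 to 6 N (plate tilts 0.05 rad), stops hard and springs back
- tab_1 (a point): centre of the top of the orange tab (24 x 34 mm, its x by y) of the shim of corner_1: 48 mm outward of that corner mark along the plate's y, 28 mm outside the plate's edge; 22 mm above the bench when up, 15 mm when flat
- shim_1 (a joint): how far the shim of corner_1 is pressed down, m: 0 up, 0.007 flat on the base. It goes straight down under about 11 N (up to 15 N where it lifts a solid corner) on its tab and stays down; it cannot be undone. Flat, it fills the gap under a corner that gives, which then rocks no more; at a solid corner it jacks the plate 4 mm out of level
- tab_2 (a point): centre of the top of the orange tab (24 x 34 mm, its x by y) of the shim of corner_2: 48 mm outward of that corner mark along the plate's y, 28 mm outside the plate's edge; 22 mm above the bench when up, 15 mm when flat
- shim_2 (a joint): how far the shim of corner_2 is pressed down, m: 0 up, 0.007 flat on the base. It goes straight down under about 11 N (up to 15 N where it lifts a solid corner) on its tab and stays down; it cannot be undone. Flat, it fills the gap under a corner that gives, which then rocks no more; at a solid corner it jacks the plate 4 mm out of level
- tab_3 (a point): centre of the top of the orange tab (24 x 34 mm, its x by y) of the shim of corner_3: 48 mm outward of that corner mark along the plate's y, 28 mm outside the plate's edge; 22 mm above the bench when up, 15 mm when flat
- shim_3 (a joint): how far the shim of corner_3 is pressed down, m: 0 up, 0.007 flat on the base. It goes straight down under about 11 N (up to 15 N where it lifts a solid corner) on its tab and stays down; it cannot be undone. Flat, it fills the gap under a corner that gives, which then rocks no more; at a solid corner it jacks the plate 4 mm out of level
- tab_4 (a point): centre of the top of the orange tab (24 x 34 mm, its x by y) of the shim of corner_4: 48 mm outward of that corner mark along the plate's y, 28 mm outside the plate's edge; 22 mm above the bench when up, 15 mm when flat
- shim_4 (a joint): how far the shim of corner_4 is pressed down, m: 0 up, 0.007 flat on the base. It goes straight down under about 11 N (up to 15 N where it lifts a solid corner) on its tab and stays down; it cannot be undone. Flat, it fills the gap under a corner that gives, which then rocks no more; at a solid corner it jacks the plate 4 mm out of level
- feeler_block: grey steel gauge block, 22 x 50 x 18 mm, loose on the middle of the plate; origin at the centre of its underside. To be left there
- nut_0: loose steel nut, 24 x 27 x 12 mm, on the bench beyond the jig; origin at the centre of its underside. To be left alone
- tape_1: loose roll of black tape, 62 mm across, 19 mm high, on the bench beside the jig, left of it; origin at the centre of its underside. To be left alone
- hex_key: loose black hex key, 103 mm long, 7 mm high, on the bench beside the jig, right of it; origin at the centre of its underside. To be left alone

How it is judged:
By the outcome, as a careful person would: the job done as asked, in the order asked, and still so for the second after the job is handed in, with the robot touching nothing.
It also fails if it takes over 51 s, if anything falls off the work surface, if the arm or the gripper's body presses on something with over 40 N, if the wrist force passes 120 N, or if a joint passes its speed limit or range.

### The arm

A 7-joint arm with a two-finger parallel gripper is mounted at the origin on a cart in front of the work surface, level with it; the furniture and walls round the work are solid. World frame = base frame: x ahead of the robot, y to its left, z up, the work surface at z = 0. Lengths are in mm, angles in rad, forces in N, time in s.
With the tool pointing down it reaches from about 400 to 875 mm from the base axis. Payload 4.4 kg.
Tool frame: the origin (TCP) lies at the very end of the fingers, on their centre line; the grasp point (between the pads) lies 19 mm behind it (grip_depth is the distance from the TCP to the grasp point, in mm); z points along the fingers, y is the direction in which the jaws open and shut (so a half turn about z gives the same grasp; the last joint's range is limited). The gripper opens to 85 mm and grips with 20 to 120 N. Pads are 22 mm wide; open, the fingers measure 114 mm over their backs; the gripper's body (76 mm by 85 mm) begins 54 mm behind the grasp point. The pads swing forward as they close: fully open they stand 13 mm farther back than shut.
Start: joints at [-1.326, 0.628, 0.038, 1.517, -0.027, 0.996, -0.02], TCP at [198.758, 618.881, 192.713] pointing down, gripper open.
Joint ranges: [-3.06, 3.06], [-0.37, 2.12], [-1.25, 1.32], [0.18, 2.47], [-1.1, 4.24], [0.23, 1.98], [-2.94, 2.94]. Speed limits (rad/s): [2.57, 2.57, 3.14, 3.14, 3.14, 3.14, 3.14].

### API

Orientations are given as [roll, pitch, yaw] about the fixed x, y, z axes, in that order (R = Rz(yaw) Ry(pitch) Rx(roll)).
In Python, from cell import read_state, get_image, finish_job, recognise, outline_of, grip_depth gives the robot as it stands. The module is installed in compiled form; this text tells all that it offers.
- The arm moves only by the tool send_rows, never from a script. Its argument "rows" is a list of rows, each a list of 5 numbers: the gripper command: -1 is shut, 1 is fully open, values between are in proportion, then the shift along the tool's x, y, z in m, then the turn about the tool's z in rad. In form: [[claw, tx, ty, tz, roll], ...]. A call has 1 to 12 rows; each row shifts and turns the pose as measured when the row begins, along the tool's axes as they then stand; what a row does not reach is not made up. A row lasts 1/12 s, in which the tool goes at most 41.7 mm and 7.16 degrees, less where a joint would pass 70% of its speed; a pose out of reach is approached as far as the arm can. A call with a gripper value outside its range is refused whole. The fingers move at their own pace and stop on an object; the grip force is fixed at half the most. Time passes only in rows, so rows that do not move let the fingers close. It gives the time, the measured TCP pose, the force and the opening at its end, in the units of the state.
- read_state(): the state, without advancing time (a new reading comes with each control period).
- get_image(name): name is "scene" or "top" or "wrist"; returns a dict with "image" (384x512x3 uint8, blue, green, red), "z_map" (384x512 float32, mm along the optical axis (not along the pixel's ray), 0 where there is no reading), "K" (3x3 intrinsics, pixels), "R" (3x3) and "t" (3): a world point X has camera coordinates R X + t; the wrist camera has in their place "tool_from_camera" (4x4, takes a point from camera to tool coordinates, whose origin is the TCP and whose axes are the flange's). Camera axes: x right, y down, z forward; pixel columns grow to the right and rows downward; lengths in mm; the calibration is good to about 2 mm. A picture is of the moment at which its call begins: read the wrist's pose just before it.
- finish_job(): hands the job in, once; it reports no verdict.
Trained networks look in a picture, given as the dict that the camera call returned (one of the last four; its "shot" number tells which), for a name from the list of things; names that differ only in an ending like _2 or _b are one class to them, and where a whole thing is asked for, a point or a joint stands for the part that bears it (a point fixed in the world has none). Each returns a list of dicts, best first, with "score" (0 to 1); they miss things now and then, are a little off and sometimes report something else, mostly with a low value. They report only what shows in the picture. A call takes as long as a camera call.
- recognise(picture, query): "box" ([left, top, right, bottom] in pixels, round what is visible of it).
- outline_of(picture, query): "mask" (384x512 bool, what is visible of it) and "box" ([left, top, right, bottom] in pixels, round what is visible of it).
The state is a dict: "clock": time; "qpos": joint angles; "qd": joint speeds; "tau": joint torques, N m; "eef_pos": TCP position; "tool_rot": TCP orientation; "force": force on the tool from outside, world axes, zero at the start; "torque": the same for the moment, N m; "width": finger opening in mm.
Only numpy, scipy, OpenCV 4.12 (cv2) and the standard library are available. Lean on these libraries where they do the work, as an engineer would, in place of code of your own. Each camera call takes 0.05 s, during which the arm holds its last target.

## Working session

There is one attempt and no reset: what is moved stays moved. The work goes in short steps, Python scripts to look and compute and a tool call to move; the robot and the scene stay as the last step left them, time stands still between calls to the robot, and variables do not carry over. Pictures are saved under pics/ and viewed, and the job is handed in when it is done.

Besides the shell and the picture viewer there is one more tool, called after "Call:" by a JSON object that holds its "method" and its "body", one argument or row to a line. send_rows: Moves the arm, as the interface text tells. Its arguments: {"type":"object","properties":{"rows":{"type":"array"}},"required":["rows"]}

```bash
mkdir -p pics; python3 - <<'E'
from cell import *
import cv2,json
s=read_state(); print({k:(v if not hasattr(v,'tolist') else v.tolist()) for k,v in s.items()})
for n in ("scene","top"):
    p=get_image(n); cv2.imwrite(f"pics/{n}0.png",p["image"])
    for q in ("jig_plate","corner_1","tab_1","feeler_block","nut_0","tape_1","hex_key"):
        print(n,q,[(r["box"],round(r["score"],2)) for r in recognise(p,q)][:5])
E
```

```text
{'clock': 0.0, 'qpos': [-1.3258021646938813, 0.6293532890554342, 0.038441887809022475, 1.518388554421829, -0.02701753503119043, 0.9963036999941527, -0.02003781620533338], 'qd': [-0.0003768289811270835, 0.00022051893661369383, 0.0014432283043691121, 0.0010231006365352484, -0.0006930811404483803, -0.001070791283059915, -0.0022461949364617], 'tau': [0.0008087589776550885, -56.34048342704773, 1.226167157292366, -19.344776272773743, 0.01089289435185492, 0.010609436722006649, -9.772750502179406e-06], 'eef_pos': [198.52978096030836, 618.1892002383926, 191.77795115793077], 'tool_rot': [-3.139657670760976, 1.1778845865118015e-05, 2.8307507307641226], 'force': [-0.2821181668091595, 0.02596812595147846, 0.8560389829564973], 'torque': [0.03788694944009911, -0.03506557577008507, 0.028577026012638968], 'width': 85.36926613781156}
scene jig_plate [([215.2, 185.6, 323.9, 251.7], 0.83)]
scene corner_1 [([213.4, 183.1, 326.4, 250.9], 0.88)]
scene tab_1 [([258.3, 247.5, 288.9, 272.0], 0.85), ([313.9, 224.5, 339.4, 247.1], 0.52)]
scene feeler_block [([254.2, 194.1, 282.8, 219.3], 0.88)]
scene nut_0 [([326.8, 218.5, 340.9, 230.5], 0.61)]
scene tape_1 [([170.9, 188.1, 202.3, 212.8], 0.79), ([326.4, 218.2, 344.9, 227.3], 0.49)]
scene hex_key [([316.7, 258.1, 356.3, 297.9], 0.81)]
top jig_plate [([241.6, 176.6, 322.2, 260.0], 0.9)]
top corner_1 [([239.3, 175.2, 321.6, 260.1], 0.95), ([243.7, 172.9, 261.3, 189.9], 0.29)]
top tab_1 [([296.4, 249.2, 321.5, 265.0], 0.76), ([242.3, 172.9, 262.0, 191.3], 0.72), ([224.8, 221.1, 242.7, 236.1], 0.63), ([314.8, 205.2, 335.1, 221.8], 0.58)]
top feeler_block [([270.0, 210.9, 291.4, 230.4], 0.83)]
top nut_0 []
top tape_1 [([190.4, 215.0, 216.7, 241.2], 0.81)]
top hex_key [([243.1, 177.6, 321.4, 261.6], 0.53), ([345.3, 219.8, 358.4, 268.6], 0.45)]
```

```bash
python3 - <<'E'
import cv2
a=cv2.imread("pics/top0.png"); cv2.imwrite("pics/top0z.png",cv2.resize(a[150:290,180:380],None,fx=4,fy=4,interpolation=cv2.INTER_CUBIC))
a=cv2.imread("pics/scene0.png"); cv2.imwrite("pics/scene0z.png",cv2.resize(a[160:310,160:360],None,fx=4,fy=4,interpolation=cv2.INTER_CUBIC))
E
```

```text
(no output)
```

View pics/top0z.png

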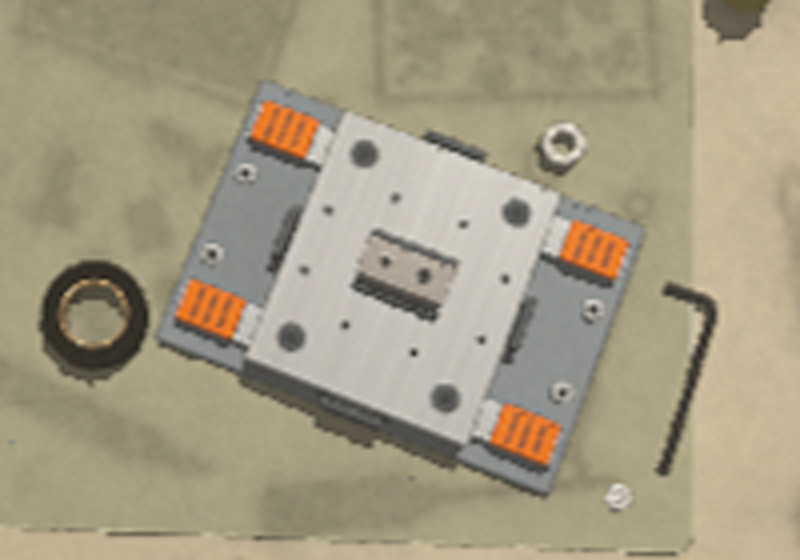

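View pics/scene0z.png

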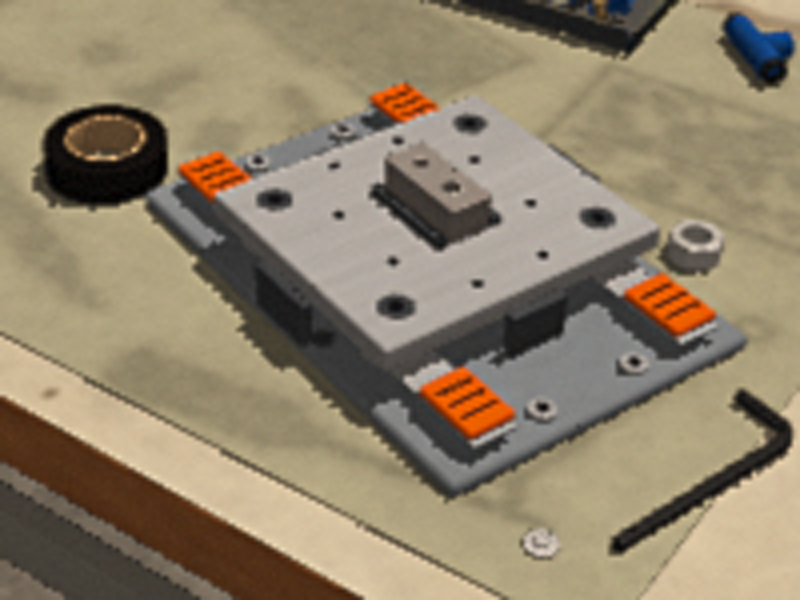

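View pics/top0.png

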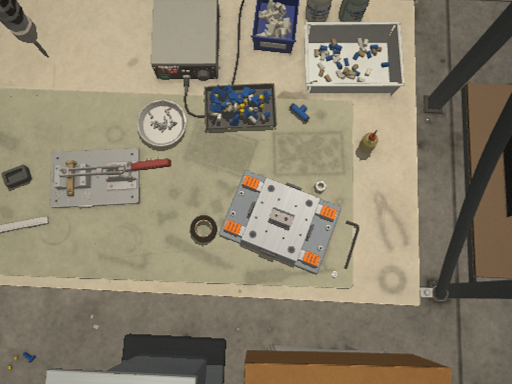

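The top view shows the plate turned by about 20°. The four corner marks sit at zoomed pixels (364,153), (516,212), (291,337) and (445,399), with an orange tab outward of each one, to the left and right. I'll locate these now.

```bash
cat > h.py <<'E'
import numpy as np, cv2
from cell import *
def ray(p,u,v,z):
    K,R,t=map(np.array,(p["K"],p["R"],p["t"])); t=t.ravel()
    c=-R.T@t; d=R.T@np.linalg.solve(K,[u,v,1.]); return c+d*(z-c[2])/d[2]
def proj(p,X):
    q=np.array(p["K"])@(np.array(p["R"])@np.asarray(X,float)+np.array(p["t"]).ravel()); return q[:2]/q[2]
def dark(p,u,v,r=6):
    g=cv2.cvtColor(p["image"],cv2.COLOR_BGR2GRAY).astype(float); u0,v0=int(round(u)),int(round(v))
    w=g[v0-r:v0+r+1,u0-r:u0+r+1]; w=np.clip(np.median(w)-25-w,0,None)
    y,x=np.mgrid[v0-r:v0+r+1,u0-r:u0+r+1]; return (x*w).sum()/w.sum(),(y*w).sum()/w.sum()
def orange(p):
    h=cv2.cvtColor(p["image"],cv2.COLOR_BGR2HSV); m=cv2.inRange(h,(5,170,120),(18,255,255)); m=cv2.morphologyEx(m,cv2.MORPH_CLOSE,np.ones((3,3)))
    n,l,s,c=cv2.connectedComponentsWithStats(m); return [(c[i],s[i,4]) for i in range(1,n) if s[i,4]>60]
E
python3 - <<'E'
from h import *
p=get_image("top"); print(np.array(p["K"]).tolist())
print("cam",-np.array(p["R"]).T@np.array(p["t"]).ravel())
C=[]
for u,v in [(364,153),(516,212),(291,337),(445,399)]:
    q=dark(p,u/4+180-.4,v/4+150-.4,4); X=ray(p,*q,36); C.append(X); print("mark",np.round(q,2),X.round(1), p["z_map"][int(q[1]),int(q[0])])
C=np.array(C);print("d",[np.linalg.norm(C[a]-C[b]).round(1) for a,b in((0,1),(2,3),(0,2),(1,3),(0,3),(1,2))],C.mean(0))
for c,a in orange(p): print("tab",c.round(2),a,ray(p,*c,22).round(1))
s=get_image("scene")
for X in C: 
    q0=proj(s,X); q=dark(s,*q0,5); print("scene",q0.round(1),np.round(q,1),ray(s,*q,36).round(1))
for c,a in orange(s): print("stab",c.round(2),a,ray(s,*c,22).round(1))
E
```

```text
[[496.9629925616509, 0.0, 256.9827677245512], [0.0, 496.9629925616509, 188.72241760024806], [0.0, 0.0, 1.0]]
cam [ 323.93786086 -279.3814387  1115.72902675]
mark [270.64 188.11] [ 558.3 -300.9   36. ] 1104.462
mark [308.66 202.87] [ 529.1 -386.2   36. ] 1097.7418
mark [252.36 234.04] [ 454.  -265.5   36. ] 1084.5303
mark [290.94 249.38] [ 424.9 -350.7   36. ] 1079.4657
d [np.float64(90.2), np.float64(90.0), np.float64(110.1), np.float64(110.2), np.float64(142.4), np.float64(142.2)] [ 491.58877341 -325.83715751   36.        ]
tab [250.74 181.98] 136 [ 573.3 -255.7   22. ]
tab [327.94 212.01] 140 [ 513.2 -431.1   22. ]
tab [232.3  226.89] 145 [ 469.4 -220.2   22. ]
tab [310.73 258.09] 149 [ 409.3 -395.5   22. ]
scene [277.6 190. ] [277.  190.5] [ 556.4 -300.8   36. ]
scene [309.7 213.7] [308.9 214. ] [ 527.6 -385.4   36. ]
scene [228.7 209.1] [228.2 209.4] [ 452.7 -265.3   36. ]
scene [259.2 236. ] [258.5 236.2] [ 423.7 -350.1   36. ]
stab [36.36 24.61] 74 [1005.2 1139.1   22. ]
stab [260.34 185.09] 92 [ 570.8 -253.5   22. ]
stab [212.9  202.94] 111 [ 467.1 -218.5   22. ]
stab [327.1  235.54] 182 [ 509.9 -432.1   22. ]
stab [276.36 260.09] 222 [ 406.4 -396.7   22. ]
stab [113.52 368.15] 2784 [ 124.9 -344.    22. ]
```

```bash
python3 - <<'E'
from h import *
for n in("top","scene"):
    p=get_image(n); Z=p["z_map"]; v,u=np.nonzero(Z>0); z=Z[v,u]
    X=(np.linalg.solve(np.array(p["K"]),np.stack([u*z,v*z,z]))-np.array(p["t"]).reshape(3,1)); X=np.array(p["R"]).T@X
    for x in range(150,750,100):
        r=[]
        for y in range(-500,750,100):
            m=(X[0]>=x)&(X[0]<x+100)&(X[1]>=y)&(X[1]<y+100); r.append(int(X[2][m].max()) if m.sum() else -1)
        print(n,x,r)
E
```

```text
top 150 [-22, -22, -22, -690, -690, -687, -689, -785, -784, -787, -786, -786, -1]
top 250 [4, 4, 5, 5, 6, 6, 5, 6, -786, -786, -787, -788, -1]
top 350 [25, 41, 42, 23, 8, 8, 7, 11, 7, -1, -1, -1, -1]
top 450 [40, 59, 56, 24, 23, 27, 54, 29, 24, -1, -1, -1, -1]
top 550 [16, 40, 40, 7, 119, 94, 107, 28, 25, -1, -1, -1, -1]
top 650 [7, 19, 44, 44, 25, 558, 7, 7, 7, -1, -1, -1, -1]
scene 150 [-1, -28, -29, -1, -1, -1, -1, -1, -1, -1, -1, -1, -1]
scene 250 [0, 0, 0, 0, 0, 0, 0, 0, -794, -797, -797, -1, -1]
scene 350 [22, 36, 36, 18, 1, 1, 1, 6, 12, 11, -777, -1, -1]
scene 450 [35, 54, 51, 18, 17, 21, 47, 20, 17, 124, 218, -1, -796]
scene 550 [11, 35, 35, 0, 115, 81, 101, 21, 21, 268, 260, 1, 1]
scene 650 [0, 15, 39, 39, 22, 16, 0, 0, 0, 10, 219, -1, 106]
```

View pics/scene0.png

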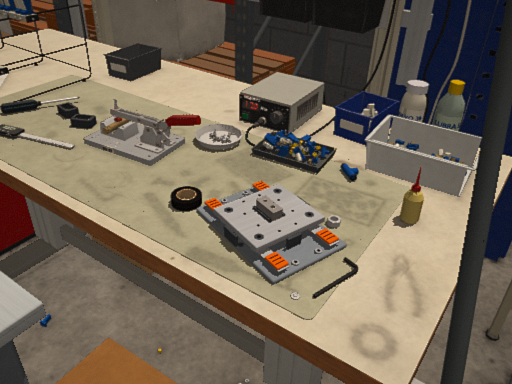

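Call:
{"method": "send_rows", "body": {
  "rows": [
    [-1,-0.026,-0.025,0,0],
    [-1,-0.026,-0.025,0,0],
    [-1,-0.026,-0.025,0,0],
    [-1,-0.026,-0.025,0,0],
    [-1,-0.026,-0.025,0,0],
    [-1,-0.026,-0.025,0,0],
    [-1,-0.026,-0.025,0,0],
    [-1,-0.026,-0.025,0,0],
    [-1,-0.026,-0.025,0,0],
    [-1,-0.026,-0.025,0,0]
  ]
}}

```text
clock: 1.83
eef_pos: [371.0, 300.1, 190.2]
tool_rot: [3.132, -0.004, 2.85]
force: [0.1, -0.2, -0.1]
width: 0.3
```

Call:
{"method": "send_rows", "body": {
  "rows": [
    [-1,-0.019,-0.036,0,0],
    [-1,-0.019,-0.036,0,0],
    [-1,-0.019,-0.036,0,0],
    [-1,-0.019,-0.036,0,0],
    [-1,-0.019,-0.036,0,0],
    [-1,-0.019,-0.036,0,0],
    [-1,-0.019,-0.036,0,0],
    [-1,-0.019,-0.036,0,0],
    [-1,-0.019,-0.036,0,0],
    [-1,-0.019,-0.036,0,0],
    [-1,-0.019,-0.036,0,0],
    [-1,-0.019,-0.036,0,0]
  ]
}}

```text
clock: 2.83
eef_pos: [469.9, -190.4, 188.1]
tool_rot: [3.124, 0.008, 2.851]
force: [0.6, -0.1, 0.4]
width: -0.0
```

Call:
{"method": "send_rows", "body": {
  "rows": [
    [-1,-0.002,-0.026,0.02,0.02],
    [-1,-0.002,-0.026,0.03,0.02],
    [-1,-0.002,-0.025,0.03,0],
    [-1,0,0,0.03,0],
    [-1,0,0,0.012,0],
    [-1,0,0,0,0]
  ]
}}

```text
clock: 3.33
eef_pos: [457.8, -285.7, 63.3]
tool_rot: [3.132, 0.025, 2.792]
force: [-1.2, 0.1, 0.6]
width: -0.2
```

```bash
cat > g.py <<'E'
from h import *
import sys
from scipy.spatial.transform import Rotation as Ro
T={"A":(557.4,-300.8),"B":(528.3,-385.8),"C":(453.3,-265.4),"D":(424.3,-350.4)}
s=read_state(); R=Ro.from_euler("xyz",s["tool_rot"]).as_matrix(); e=np.array(s["eef_pos"])
n=sys.argv[1]
if n[0]=="t": p=np.array(T[n[1]])+48*np.array([.323,.946])*(1 if n[1] in "AC" else -1)
else: p=np.array(T[n])
d=np.array([*p,float(sys.argv[2])])-e
print(round(s["clock"],2),e.round(1),np.round(s["tool_rot"],3),"F",np.round(s["force"],1),"tool mm",(R.T@d).round(1))
E
python3 g.py C 60
```

```text
3.33 [ 457.8 -285.7   63.3] [3.132 0.025 2.792] F [-1.2  0.1  0.6] tool mm [11.3 17.5  3.1]
```

Call:
{"method": "send_rows", "body": {
  "rows": [
    [-1,0.011,0.017,0.003,-0.02],
    [-1,0,0,0,0],
    [-1,0,0,0,0]
  ]
}}

```text
clock: 3.58
eef_pos: [453.5, -266.4, 60.4]
tool_rot: [3.132, 0.025, 2.811]
force: [0.6, 0.5, 0.4]
width: -0.2
```

```bash
python3 g.py C 42; python3 - <<'E'
from h import *
p=get_image("scene"); a=p["image"]; cv2.imwrite("pics/s1.png",cv2.resize(a[130:290,160:360],None,fx=3,fy=3)); p=get_image("wrist"); cv2.imwrite("pics/w1.png",p["image"])
E
```

```text
3.58 [ 453.5 -266.4   60.4] [3.132 0.025 2.811] F [0.6 0.5 0.4] tool mm [ 0.9  0.7 18.4]
```

View pics/s1.png

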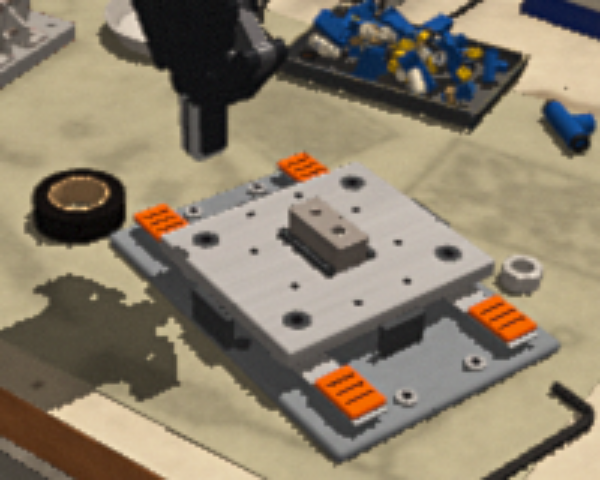

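View pics/w1.png

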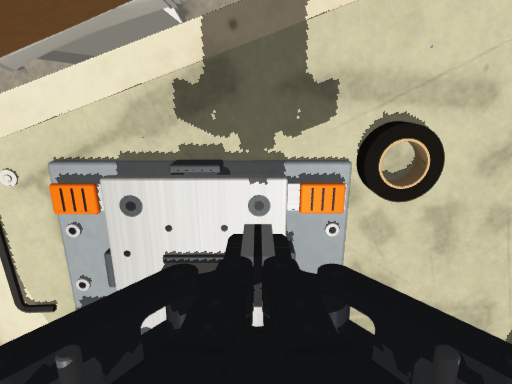

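```bash
python3 - <<'E'
from h import *
p=get_image("scene"); q=proj(p,[453.5,-266.4,60.4]); print((q-[160,130])*3)
w=get_image("wrist"); s=read_state(); M=np.linalg.inv(np.array(w["tool_from_camera"])); K=np.array(w["K"])
for t in([0,0,0],[0,0,24],[11,0,0],[-11,0,0],[0,15,0]):
    c=M@[*t,1]; q=K@c[:3]; print(t,q[:2]/q[2])
print(M.round(2))
E
```

```text
[206.82226403 203.96187363]
[0, 0, 0] [258.17207019 216.23936933]
[0, 0, 24] [258.08970777 204.52801752]
[11, 0, 0] [258.18594463 199.41659646]
[-11, 0, 0] [258.15859984 232.57218786]
[0, 15, 0] [282.12416938 216.24264654]
[[  0.     1.     0.     0.5 ]
 [ -0.97   0.    -0.26  16.86]
 [ -0.26  -0.     0.97 191.77]
 [  0.     0.     0.     1.  ]]
```

```bash
python3 - <<'E'
from h import *
p=get_image("scene"); cv2.imwrite("pics/s2.png",cv2.resize(p["image"][140:230,180:280],None,fx=6,fy=6,interpolation=0))
Z=p["z_map"]
for r in range(170,215,3):
    print(r,Z[r,222:236:3].round(0))
K,R,t=np.array(p["K"]),np.array(p["R"]),np.array(p["t"]).ravel()
for u,v in((228,178),(228,180),(226,180),(230,180)):
    z=Z[v,u]; print(u,v,R.T@(np.linalg.solve(K,[u*z,v*z,z])-t))
E
```

```text
170 [768. 758. 757. 761. 763.]
173 [767. 767. 761. 764. 767.]
176 [772. 768. 764. 773. 770.]
179 [776. 770. 766. 771. 775.]
182 [962. 775. 778. 968. 968.]
185 [955. 956. 958. 959. 958.]
188 [949. 950. 945. 949. 946.]
191 [936. 936. 937. 938. 940.]
194 [929. 928. 930. 928. 915.]
197 [919. 907. 907. 905. 904.]
200 [891. 890. 896. 897. 896.]
203 [890. 887. 841. 838. 840.]
206 [831. 835. 833. 832. 832.]
209 [825. 823. 825. 823. 824.]
212 [813. 818. 817. 815. 816.]
228 178 [ 441.15277234 -274.01005664  110.12592203]
228 180 [ 441.0648958  -274.07015781  106.30382251]
226 180 [ 441.57886673 -269.47794681  104.28207024]
230 180 [ 444.70278525 -275.43399652  105.01678296]
```

View pics/s2.png

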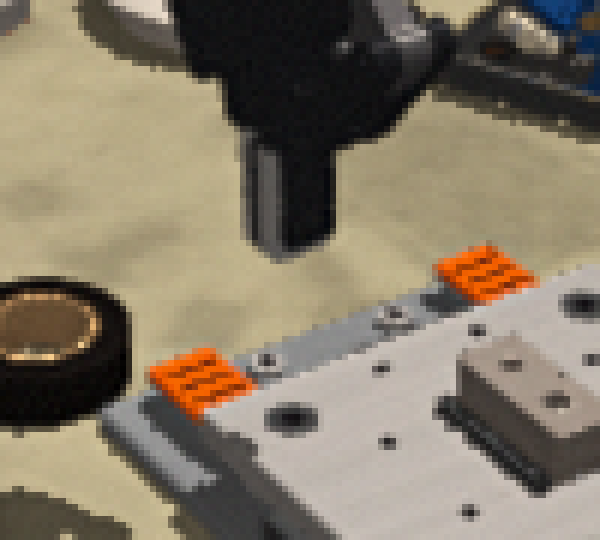

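```bash
python3 - <<'E'
from h import *
print(grip_depth() if callable(grip_depth) else grip_depth)
w=get_image("wrist"); s=read_state(); print(s["eef_pos"],s["width"],np.array(s["qpos"]).round(3))
Z=w["z_map"]; K=np.array(w["K"]); T=np.array(w["tool_from_camera"])
for u,v in((258,205),(130,206),(258,190),(200,190),(258,230),(248,230),(258,240),(320,195),(450,250),(258,226),(258,222),(300,300),(215,350),(220,220)):
    z=Z[v,u]; c=np.linalg.solve(K,[u*z,v*z,z]); print(u,v,round(float(z),1),(T@[*c,1])[:3].round(1))
cv2.imwrite("pics/w2.png",cv2.resize(w["image"][160:340,150:370],None,fx=3.5,fy=3.3))
E
```

```text
18.700000000000003
[ 453.31746975 -266.60084236   60.17623146] -0.008083454068632343 [ 0.425  0.643  0.094  2.006 -0.152  0.476  1.874]
258 205 215.3 [-0.4 -0.1 24.2]
130 206 214.4 [ -0.8 -89.7  23.2]
258 190 212.1 [10.6 -0.1 23.8]
200 190 212.3 [ 10.5 -40.3  24.1]
258 230 141.1 [ 11.2  -0.2 -49.4]
248 230 140.4 [ 11.5  -4.8 -50.1]
258 240 130.0 [ 11.4  -0.2 -60.9]
320 195 229.0 [ 2.6 46.3 39.3]
450 250 267.0 [-54.2 167.4  63.4]
258 226 144.4 [ 11.8  -0.2 -45.9]
258 222 219.7 [-13.6  -0.1  25.3]
300 300 78.5 [  18.1   10.4 -112.4]
215 350 60.0 [  19.8   -8.8 -131.1]
220 220 217.7 [-11.5 -27.1  23.7]
```

View pics/w2.png

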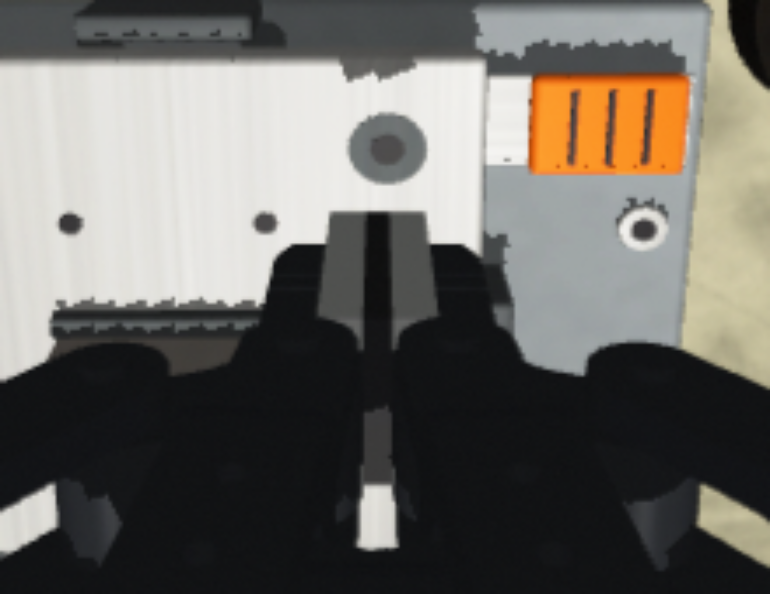

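Call:
{"method": "send_rows", "body": {
  "rows": [
    [-1,0.001,0.001,0.008,0],
    [-1,0,0,0.005,0],
    [-1,0,0,0.003,0],
    [-1,0,0,0.001,0]
  ]
}}

```text
clock: 4.22
eef_pos: [453.9, -266.0, 42.3]
tool_rot: [3.133, 0.027, 2.81]
force: [0.5, -0.3, -0.3]
width: -0.2
```

```bash
python3 g.py C 36
```

```text
4.22 [ 453.9 -266.    42.3] [3.133 0.027 2.81 ] F [ 0.5 -0.3 -0.3] tool mm [0.9 0.3 6.3]
```

Call:
{"method": "send_rows", "body": {
  "rows": [
    [-1,0,0,0.002,0],
    [-1,0,0,0.002,0],
    [-1,0,0,0.002,0]
  ]
}}

```text
clock: 4.47
eef_pos: [453.7, -266.0, 35.2]
tool_rot: [3.133, 0.026, 2.81]
force: [0.0, -0.6, -0.1]
width: 0.1
```

Call:
{"method": "send_rows", "body": {
  "rows": [
    [-1,0,0,0.002,0],
    [-1,0,0,0.002,0]
  ]
}}

```text
clock: 4.63
eef_pos: [453.9, -266.1, 30.7]
tool_rot: [3.133, 0.026, 2.81]
force: [0.5, -0.9, 0.3]
width: 0.0
```

Call:
{"method": "send_rows", "body": {
  "rows": [
    [-1,0,0,0.002,0],
    [-1,0,0,0.002,0]
  ]
}}

```text
clock: 4.8
eef_pos: [454.0, -266.1, 26.3]
tool_rot: [3.133, 0.026, 2.81]
force: [0.8, 0.1, -0.2]
width: 0.0
```

Call:
{"method": "send_rows", "body": {
  "rows": [
    [-1,0,0,0.005,0],
    [-1,0,0,0.005,0],
    [-1,0,0,0.005,0],
    [-1,0,0,0.004,0],
    [-1,0,0,0.003,0],
    [-1,0,0,0.001,0]
  ]
}}

```text
clock: 5.3
eef_pos: [454.6, -266.0, 0.4]
tool_rot: [3.133, 0.026, 2.81]
force: [-0.5, 0.5, -0.5]
width: -0.2
```

```bash
python3 g.py C -8;python3 - <<'E'
from h import *
p=get_image("scene"); cv2.imwrite("pics/s3.png",cv2.resize(p["image"][140:230,180:280],None,fx=6,fy=6,interpolation=0))
w=get_image("wrist");Z=w["z_map"]; K=np.array(w["K"]); T=np.array(w["tool_from_camera"])
v,u=np.mgrid[0:384,0:512]; X=np.linalg.solve(K,np.stack([u*Z,v*Z,Z]).reshape(3,-1)); P=T[:3,:3]@X+T[:3,3:]
ok=(Z.ravel()>0)
for a in range(-130,-20,8):
    m=ok&(P[2]>=a)&(P[2]<a+8)
    if m.sum(): print(a,m.sum(),P[0][m].min().round(),P[0][m].max().round(),P[1][m].min().round(),P[1][m].max().round())
E
```

```text
5.3 [ 4.546e+02 -2.660e+02  4.000e-01] [3.133 0.026 2.81 ] F [-0.5  0.5 -0.5] tool mm [1.7 0.1 8.4]
-130 11685 2.0 19.0 -60.0 58.0
-122 9604 -6.0 19.0 -60.0 59.0
-114 7731 -6.0 19.0 -55.0 54.0
-106 3556 -8.0 18.0 -48.0 47.0
-98 5103 -9.0 15.0 -41.0 40.0
-90 2353 -11.0 15.0 -35.0 34.0
-82 841 -10.0 14.0 -22.0 21.0
-74 372 7.0 12.0 -14.0 13.0
-66 506 6.0 12.0 -14.0 13.0
-58 427 7.0 12.0 -14.0 13.0
-50 374 -46.0 12.0 -62.0 13.0
-42 16382 -53.0 20.0 -109.0 21.0
-34 2329 -54.0 28.0 -117.0 21.0
-26 5846 -41.0 55.0 -146.0 137.0
```

View pics/s3.png

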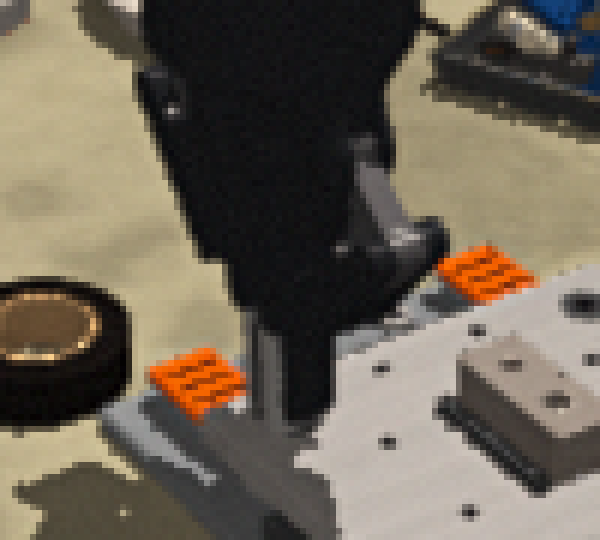

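```bash
sed -i 's/^n=sys/e=e+R@[0,0,-44.]\nn=sys/' g.py; python3 g.py C 36
```

```text
5.4 [ 453.5 -266.1   44.7] [3.133 0.026 2.81 ] F [ 0.6 -0.2 -0.7] tool mm [0.6 0.5 8.7]
```

Call:
{"method": "send_rows", "body": {
  "rows": [
    [-1,0.0,0,0.002,0],
    [-1,0,0,0.002,0]
  ]
}}

```text
clock: 5.57
eef_pos: [455.2, -266.3, -2.7]
tool_rot: [3.133, 0.027, 2.81]
force: [-5.7, 3.0, 29.1]
width: -0.1
```

Call:
{"method": "send_rows", "body": {
  "rows": [
    [-1,0,0,0.002,0]
  ]
}}

```text
clock: 5.65
eef_pos: [455.2, -266.3, -2.8]
tool_rot: [3.132, 0.027, 2.81]
force: [-7.5, 3.8, 41.8]
width: 0.1
```

Call:
{"method": "send_rows", "body": {
  "rows": [
    [-1,0,0,0.002,0]
  ]
}}

```text
clock: 5.73
eef_pos: [455.2, -266.3, -2.7]
tool_rot: [3.132, 0.028, 2.809]
force: [-4.5, 3.1, 25.3]
width: 0.1
```

Call:
{"method": "send_rows", "body": {
  "rows": [
    [-1,0,0,0.002,0]
  ]
}}

```text
clock: 5.82
eef_pos: [455.2, -266.2, -2.6]
tool_rot: [3.132, 0.029, 2.809]
force: [-3.9, 2.1, 17.9]
width: 0.2
```

Call:
{"method": "send_rows", "body": {
  "rows": [
    [-1,0,0,-0.01,0],
    [-1,0,0,-0.006,0],
    [-1,0,0,0,0]
  ]
}}

```text
clock: 6.07
eef_pos: [455.3, -266.7, 15.7]
tool_rot: [3.132, 0.031, 2.809]
force: [-0.4, -0.3, -0.3]
width: -0.2
```

```bash
sed -i 's/-44\./-38.7/' g.py; python3 g.py D 46
```

```text
6.07 [ 454.  -266.7   54.4] [3.132 0.031 2.809] F [-0.4 -0.3 -0.3] tool mm [  1.  -88.9   7.5]
```

Call:
{"method": "send_rows", "body": {
  "rows": [
    [-1,0,-0.02,0,0],
    [-1,0,-0.025,0,0],
    [-1,0,-0.02,0,0],
    [-1,0,-0.01,0,0],
    [-1,0,0,0,0],
    [-1,0,0,0,0]
  ]
}}

```text
clock: 6.57
eef_pos: [432.2, -338.4, 14.6]
tool_rot: [3.131, 0.033, 2.813]
force: [-0.4, 0.3, -0.5]
width: 0.2
```

```bash
python3 g.py D 36
```

```text
6.57 [ 430.8 -338.4   53.3] [3.131 0.033 2.813] F [-0.4  0.3 -0.5] tool mm [  2.9 -13.7  17.1]
```

Call:
{"method": "send_rows", "body": {
  "rows": [
    [-1,0.003,-0.0135,0.006,0],
    [-1,0,0,0.005,0],
    [-1,0,0,0.001,0],
    [-1,0,0,0.0,0]
  ]
}}

```text
clock: 6.9
eef_pos: [427.6, -344.8, 1.3]
tool_rot: [3.127, 0.032, 2.818]
force: [-0.4, -0.2, -0.6]
width: -0.0
```

```bash
python3 g.py D 36
```

```text
6.9 [ 426.3 -344.9   40. ] [3.127 0.032 2.818] F [-0.4 -0.2 -0.6] tool mm [ 0.3 -5.9  3.9]
```

Call:
{"method": "send_rows", "body": {
  "rows": [
    [-1,0,-0.006,0,0],
    [-1,0,0,0,0]
  ]
}}

```text
clock: 7.07
eef_pos: [426.8, -348.0, 1.0]
tool_rot: [3.125, 0.031, 2.822]
force: [-0.9, 0.4, -0.3]
width: -0.0
```

```bash
python3 g.py D 36
```

```text
7.07 [ 425.5 -348.2   39.7] [3.125 0.031 2.822] F [-0.9  0.4 -0.3] tool mm [ 0.6 -2.5  3.6]
```

Call:
{"method": "send_rows", "body": {
  "rows": [
    [-1,0,0,0.001,0]
  ]
}}

```text
clock: 7.15
eef_pos: [427.5, -347.5, 0.2]
tool_rot: [3.125, 0.031, 2.823]
force: [1.5, -0.6, 0.5]
width: -0.0
```

Call:
{"method": "send_rows", "body": {
  "rows": [
    [-1,0,0,0.001,0]
  ]
}}

```text
clock: 7.23
eef_pos: [427.8, -347.3, -0.7]
tool_rot: [3.125, 0.032, 2.823]
force: [-0.5, 0.7, -0.3]
width: 0.1
```

Call:
{"method": "send_rows", "body": {
  "rows": [
    [-1,0,0,0.001,0]
  ]
}}

```text
clock: 7.32
eef_pos: [428.2, -347.1, -1.6]
tool_rot: [3.125, 0.032, 2.823]
force: [-0.5, 0.6, 0.0]
width: -0.3
```

Call:
{"method": "send_rows", "body": {
  "rows": [
    [-1,0,0,0.001,0]
  ]
}}

```text
clock: 7.4
eef_pos: [428.3, -347.1, -2.5]
tool_rot: [3.125, 0.032, 2.823]
force: [-3.7, 0.8, 13.4]
width: 0.0
```

Call:
{"method": "send_rows", "body": {
  "rows": [
    [-1,0,0,0.001,0]
  ]
}}

```text
clock: 7.48
eef_pos: [428.3, -347.2, -2.5]
tool_rot: [3.125, 0.032, 2.823]
force: [-4.5, 1.8, 18.7]
width: 0.1
```

Call:
{"method": "send_rows", "body": {
  "rows": [
    [-1,0,0,-0.012,0],
    [-1,0,0,-0.008,0],
    [-1,0,0,0,0]
  ]
}}

```text
clock: 7.73
eef_pos: [427.5, -347.1, 18.3]
tool_rot: [3.125, 0.032, 2.823]
force: [1.0, 0.1, 0.2]
width: -0.4
```

```bash
python3 g.py B 50
```

```text
7.73 [ 426.1 -347.3   57. ] [3.125 0.032 2.823] F [1.  0.1 0.2] tool mm [-108.8   -4.8   10.4]
```

Call:
{"method": "send_rows", "body": {
  "rows": [
    [-1,-0.025,-0.002,0,0],
    [-1,-0.03,-0.002,0,0],
    [-1,-0.025,0,0,0],
    [-1,-0.01,0,0,0],
    [-1,0,0,0,0],
    [-1,0,0,0,0]
  ]
}}

```text
clock: 8.23
eef_pos: [512.5, -379.2, 19.7]
tool_rot: [3.124, 0.029, 2.822]
force: [-0.3, 0.0, 0.4]
width: 0.2
```

```bash
python3 g.py B 36
```

```text
8.23 [ 511.2 -379.4   58.4] [3.124 0.029 2.822] F [-0.3  0.   0.4] tool mm [-17.5  -1.1  22.9]
```

Call:
{"method": "send_rows", "body": {
  "rows": [
    [-1,-0.018,-0.001,0.01,0],
    [-1,0,0,0.006,0],
    [-1,0,0,0,0],
    [-1,0,0,0.0,0]
  ]
}}

```text
clock: 8.57
eef_pos: [524.9, -383.9, 2.3]
tool_rot: [3.123, 0.023, 2.82]
force: [0.3, -0.4, 0.6]
width: 0.3
```

```bash
python3 g.py B 36
```

```text
8.57 [ 523.9 -384.3   41. ] [3.123 0.023 2.82 ] F [ 0.3 -0.4  0.6] tool mm [-4.5 -0.1  5.1]
```

Call:
{"method": "send_rows", "body": {
  "rows": [
    [-1,-0.005,0,0,0],
    [-1,0,0,0,0]
  ]
}}

```text
clock: 8.73
eef_pos: [527.5, -385.1, 2.3]
tool_rot: [3.122, 0.02, 2.819]
force: [0.5, -0.3, 0.6]
width: 0.2
```

Call:
{"method": "send_rows", "body": {
  "rows": [
    [-1,0,0,0.001,0],
    [-1,0,0,0.001,0]
  ]
}}

```text
clock: 8.9
eef_pos: [527.0, -385.4, 1.0]
tool_rot: [3.123, 0.02, 2.818]
force: [0.1, -0.0, -0.5]
width: 0.0
```

Call:
{"method": "send_rows", "body": {
  "rows": [
    [-1,0,0,0.001,0]
  ]
}}

```text
clock: 8.98
eef_pos: [526.9, -385.5, 0.2]
tool_rot: [3.123, 0.02, 2.818]
force: [0.6, -0.2, -0.3]
width: -0.2
```

Call:
{"method": "send_rows", "body": {
  "rows": [
    [-1,0,0,0.001,0]
  ]
}}

```text
clock: 9.07
eef_pos: [526.9, -385.5, -0.7]
tool_rot: [3.123, 0.021, 2.818]
force: [-0.7, 0.1, -0.2]
width: -0.1
```

Call:
{"method": "send_rows", "body": {
  "rows": [
    [-1,0,0,0.001,0]
  ]
}}

```text
clock: 9.15
eef_pos: [526.9, -385.6, -1.7]
tool_rot: [3.123, 0.021, 2.818]
force: [0.0, 0.1, -0.3]
width: -0.1
```

Call:
{"method": "send_rows", "body": {
  "rows": [
    [-1,0,0,0.001,0]
  ]
}}

```text
clock: 9.23
eef_pos: [526.9, -385.6, -2.4]
tool_rot: [3.123, 0.021, 2.818]
force: [-2.2, 1.6, 11.1]
width: -0.1
```

Call:
{"method": "send_rows", "body": {
  "rows": [
    [-1,0,0,0.001,0]
  ]
}}

```text
clock: 9.32
eef_pos: [526.9, -385.6, -2.5]
tool_rot: [3.123, 0.021, 2.818]
force: [-3.3, 3.5, 13.1]
width: 0.3
```

```bash
python3 g.py B 36
```

```text
9.32 [ 526.  -386.    36.2] [3.123 0.021 2.818] F [-3.3  3.5 13.1] tool mm [-2.1  1.   0.3]
```

Call:
{"method": "send_rows", "body": {
  "rows": [
    [-1,0,0,-0.012,0],
    [-1,0,0,-0.008,0],
    [-1,0,0,0,0]
  ]
}}

```text
clock: 9.57
eef_pos: [526.4, -385.9, 19.1]
tool_rot: [3.123, 0.021, 2.818]
force: [0.8, -0.8, -0.5]
width: 0.5
```

Call:
{"method": "send_rows", "body": {
  "rows": [
    [-1,0,0.02,0,0],
    [-1,0,0.025,0,0],
    [-1,0,0.02,0,0],
    [-1,0,0.008,0,0],
    [-1,0,0,0,0],
    [-1,0,0,0,0]
  ]
}}

```text
clock: 10.07
eef_pos: [550.8, -318.4, 22.4]
tool_rot: [3.127, 0.026, 2.815]
force: [0.0, -0.4, -0.9]
width: 0.1
```

```bash
python3 g.py A 36
```

```text
10.07 [ 549.6 -318.7   61.1] [3.127 0.026 2.815] F [ 0.  -0.4 -0.9] tool mm [-1.  19.  25.4]
```

Call:
{"method": "send_rows", "body": {
  "rows": [
    [-1,-0.001,0.017,0.009,0],
    [-1,0,0.002,0.008,0],
    [-1,0,0,0,0],
    [-1,0,0,0.0,0]
  ]
}}

```text
clock: 10.4
eef_pos: [556.7, -307.1, 5.3]
tool_rot: [3.131, 0.027, 2.81]
force: [-0.8, -0.1, -0.1]
width: -0.1
```

```bash
python3 g.py A 36
```

```text
10.4 [ 555.6 -307.1   44. ] [3.131 0.027 2.81 ] F [-0.8 -0.1 -0.1] tool mm [0.6 6.5 8.1]
```

Call:
{"method": "send_rows", "body": {
  "rows": [
    [-1,0,0.007,0.001,0],
    [-1,0,0,0,0],
    [-1,0,0,0.002,0],
    [-1,0,0,0.002,0]
  ]
}}

```text
clock: 10.73
eef_pos: [557.7, -304.9, 0.7]
tool_rot: [3.134, 0.028, 2.805]
force: [0.6, 0.3, -1.2]
width: -0.1
```

```bash
python3 g.py A 36
```

```text
10.73 [ 556.5 -304.8   39.4] [3.134 0.028 2.805] F [ 0.6  0.3 -1.2] tool mm [0.6 4.1 3.4]
```

Call:
{"method": "send_rows", "body": {
  "rows": [
    [-1,0,0,0.001,0]
  ]
}}

```text
clock: 10.82
eef_pos: [557.5, -305.4, -0.4]
tool_rot: [3.134, 0.028, 2.804]
force: [-0.5, 0.8, -0.2]
width: 0.2
```

Call:
{"method": "send_rows", "body": {
  "rows": [
    [-1,0,0,0.001,0]
  ]
}}

```text
clock: 10.9
eef_pos: [557.5, -305.7, -1.4]
tool_rot: [3.135, 0.028, 2.804]
force: [0.7, 0.3, 0.1]
width: -0.2
```

Call:
{"method": "send_rows", "body": {
  "rows": [
    [-1,0,0,0.001,0]
  ]
}}

```text
clock: 10.98
eef_pos: [557.5, -305.8, -2.5]
tool_rot: [3.135, 0.028, 2.804]
force: [-0.2, 0.8, 4.9]
width: -0.1
```

Call:
{"method": "send_rows", "body": {
  "rows": [
    [-1,0,0,0.001,0]
  ]
}}

```text
clock: 11.07
eef_pos: [557.7, -305.8, -3.0]
tool_rot: [3.134, 0.029, 2.804]
force: [-1.5, 0.6, 5.3]
width: 0.0
```

Call:
{"method": "send_rows", "body": {
  "rows": [
    [-1,0,0,0.001,0]
  ]
}}

```text
clock: 11.15
eef_pos: [557.9, -305.7, -3.5]
tool_rot: [3.134, 0.029, 2.804]
force: [-1.1, 1.3, 6.3]
width: 0.0
```

Call:
{"method": "send_rows", "body": {
  "rows": [
    [-1,0,0,0.001,0]
  ]
}}

```text
clock: 11.23
eef_pos: [558.0, -305.6, -3.8]
tool_rot: [3.134, 0.029, 2.804]
force: [-1.4, 0.2, 6.3]
width: -0.1
```

Call:
{"method": "send_rows", "body": {
  "rows": [
    [-1,0,0,0.0015,0],
    [-1,0,0,0.0015,0]
  ]
}}

```text
clock: 11.4
eef_pos: [558.5, -305.4, -5.0]
tool_rot: [3.133, 0.03, 2.804]
force: [-2.5, 2.2, 7.7]
width: 0.0
```

Call:
{"method": "send_rows", "body": {
  "rows": [
    [-1,0,0,0.0015,0],
    [-1,0,0,0.0015,0]
  ]
}}

```text
clock: 11.57
eef_pos: [558.7, -305.4, -5.4]
tool_rot: [3.133, 0.03, 2.804]
force: [-4.3, 2.6, 14.1]
width: -0.3
```

Call:
{"method": "send_rows", "body": {
  "rows": [
    [-1,0,0,0.0015,0],
    [-1,0,0,0.0015,0]
  ]
}}

```text
clock: 11.73
eef_pos: [558.7, -305.4, -5.3]
tool_rot: [3.133, 0.03, 2.804]
force: [-3.0, 1.9, 10.8]
width: 0.2
```

Call:
{"method": "send_rows", "body": {
  "rows": [
    [-1,0,0,0.002,0],
    [-1,0,0,0.002,0]
  ]
}}

```text
clock: 11.9
eef_pos: [558.8, -305.4, -5.5]
tool_rot: [3.132, 0.031, 2.804]
force: [-5.1, 1.2, 16.7]
width: -0.2
```

Call:
{"method": "send_rows", "body": {
  "rows": [
    [-1,0,0,0.003,0],
    [-1,0,0,0.003,0],
    [-1,0,0,0.003,0]
  ]
}}

```text
clock: 12.15
eef_pos: [558.9, -305.4, -5.7]
tool_rot: [3.131, 0.032, 2.804]
force: [-6.3, 3.7, 23.0]
width: 0.0
```

Call:
{"method": "send_rows", "body": {
  "rows": [
    [-1,0,0,-0.008,0],
    [-1,0,0,-0.004,0],
    [-1,0,0,0,0],
    [-1,0,0,0,0]
  ]
}}

```text
clock: 12.48
eef_pos: [559.4, -306.2, 9.1]
tool_rot: [3.132, 0.035, 2.804]
force: [-0.1, 0.6, -0.4]
width: -0.1
```

```bash
python3 g.py A 36;  python3 - <<'E'
from h import *
p=get_image("scene"); cv2.imwrite("pics/s4.png",cv2.resize(p["image"][140:280,180:360],None,fx=4,fy=4))
p=get_image("wrist"); cv2.imwrite("pics/w4.png",p["image"])
E
```

```text
12.48 [ 558.  -306.1   47.7] [3.132 0.035 2.804] F [-0.1  0.6 -0.4] tool mm [ 2.7  4.7 11.7]
```

View pics/w4.png

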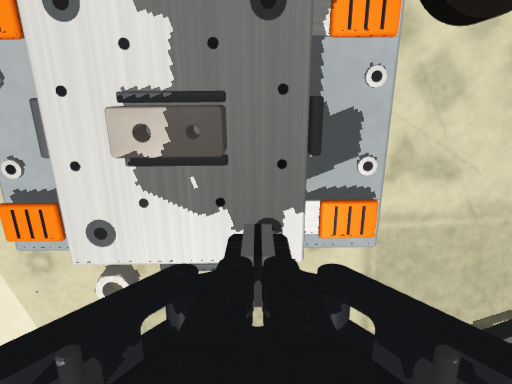

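View pics/s4.png

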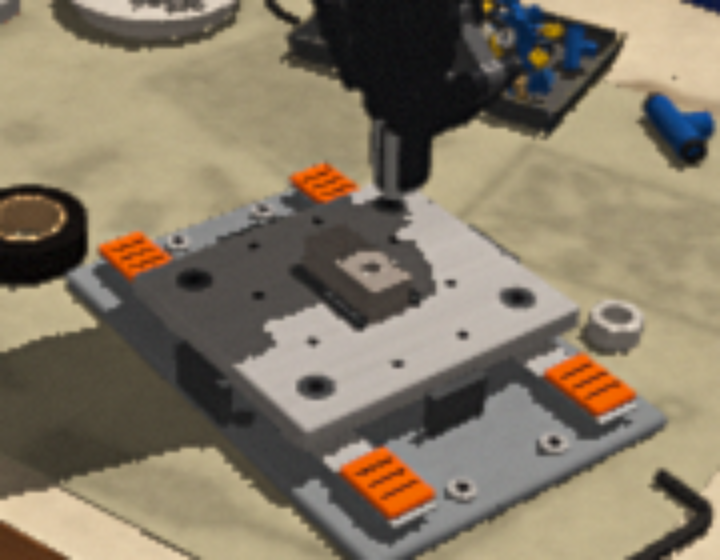

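The wrist view shows the fingertips just beside the corner mark at about (267,222), roughly 5 mm inboard of it. The gauge block is in place and all the tabs are up. I'll press this corner once more, centred this time.

Call:
{"method": "send_rows", "body": {
  "rows": [
    [-1,0.003,0.006,0,0],
    [-1,0,0,0.003,0],
    [-1,0,0,0.002,0],
    [-1,0,0,0.001,0]
  ]
}}

```text
clock: 12.92
eef_pos: [557.5, -297.6, 0.1]
tool_rot: [3.131, 0.031, 2.804]
force: [0.0, 1.0, 0.6]
width: 0.3
```

```bash
python3 g.py A 36
```

```text
12.92 [ 556.3 -297.6   38.8] [3.131 0.031 2.804] F [0.  1.  0.6] tool mm [-2.1 -2.7  2.8]
```

Call:
{"method": "send_rows", "body": {
  "rows": [
    [-1,0,-0.002,0.001,0],
    [-1,0,0,0.001,0],
    [-1,0,0,0.001,0]
  ]
}}

```text
clock: 13.17
eef_pos: [556.9, -299.2, -3.5]
tool_rot: [3.13, 0.03, 2.805]
force: [-1.1, 1.7, 7.2]
width: -0.3
```

Call:
{"method": "send_rows", "body": {
  "rows": [
    [-1,0,0,0.001,0],
    [-1,0,0,0.001,0]
  ]
}}

```text
clock: 13.33
eef_pos: [557.3, -299.0, -4.3]
tool_rot: [3.13, 0.031, 2.804]
force: [-1.4, 0.6, 6.8]
width: -0.1
```

Call:
{"method": "send_rows", "body": {
  "rows": [
    [-1,0,0,0.0015,0],
    [-1,0,0,0.0015,0],
    [-1,0,0,0.0015,0]
  ]
}}

```text
clock: 13.58
eef_pos: [557.8, -298.8, -5.6]
tool_rot: [3.128, 0.031, 2.804]
force: [-4.8, 2.4, 15.6]
width: 0.2
```

Call:
{"method": "send_rows", "body": {
  "rows": [
    [-1,0,0,0.002,0],
    [-1,0,0,0.002,0]
  ]
}}

```text
clock: 13.75
eef_pos: [557.9, -298.9, -5.6]
tool_rot: [3.128, 0.032, 2.803]
force: [-3.4, 3.7, 16.4]
width: 0.4
```

Call:
{"method": "send_rows", "body": {
  "rows": [
    [-1,0,0,0.0025,0],
    [-1,0,0,0.0025,0]
  ]
}}

```text
clock: 13.92
eef_pos: [557.9, -298.9, -5.7]
tool_rot: [3.127, 0.032, 2.803]
force: [-5.5, 3.5, 20.5]
width: -0.1
```

Call:
{"method": "send_rows", "body": {
  "rows": [
    [-1,0,0,-0.01,0],
    [-1,0,0,-0.004,0],
    [-1,0,0,0,0],
    [-1,0,0.02,0,0],
    [-1,0,0.02,0,0],
    [-1,0,0,0,0],
    [-1,0,0,0,0]
  ]
}}

```text
clock: 14.5
eef_pos: [571.0, -263.8, 10.3]
tool_rot: [3.129, 0.035, 2.799]
force: [-0.2, -0.8, -0.7]
width: -0.3
```

```bash
python3 g.py tA 22
```

```text
14.5 [ 569.6 -263.8   48.9] [3.129 0.035 2.799] F [-0.2 -0.8 -0.7] tool mm [ 0.6  8.7 27. ]
```

Call:
{"method": "send_rows", "body": {
  "rows": [
    [-1,0,0.009,0,0],
    [-1,0,0,0,0],
    [-1,0,0,0.005,0],
    [-1,0,0,0,0]
  ]
}}

```text
clock: 14.83
eef_pos: [573.2, -256.8, 3.9]
tool_rot: [3.131, 0.034, 2.797]
force: [-0.3, 0.5, -0.0]
width: -0.2
```

```bash
python3 g.py tA 22; python3 - <<'E'
from h import *
p=get_image("wrist"); cv2.imwrite("pics/w5.png",p["image"])
E
```

```text
14.83 [ 571.9 -256.8   42.6] [3.131 0.034 2.797] F [-0.3  0.5 -0. ] tool mm [ 0.2  1.4 20.6]
```

View pics/w5.png

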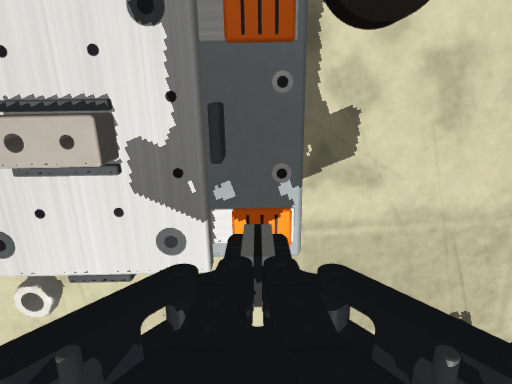

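The fingers are over the right tab, which spans columns 233–292 and belongs to the mark at (171,241). They also clear the plate edge, so I'll descend.

Call:
{"method": "send_rows", "body": {
  "rows": [
    [-1,0,0.001,0.006,0],
    [-1,0,0,0.005,0],
    [-1,0,0,0.003,0],
    [-1,0,0,0.001,0]
  ]
}}

```text
clock: 15.22
eef_pos: [573.6, -258.5, -12.2]
tool_rot: [3.132, 0.035, 2.794]
force: [-0.4, -0.1, 0.3]
width: -0.2
```

```bash
python3 g.py tA 22
```

```text
15.22 [ 572.2 -258.4   26.4] [3.132 0.035 2.794] F [-0.4 -0.1  0.3] tool mm [0.6 3.  4.5]
```

Call:
{"method": "send_rows", "body": {
  "rows": [
    [-1,0,0,0.002,0],
    [-1,0,0,0.002,0]
  ]
}}

```text
clock: 15.38
eef_pos: [573.5, -258.7, -16.8]
tool_rot: [3.132, 0.034, 2.794]
force: [-1.1, 1.6, 10.4]
width: -0.0
```

Call:
{"method": "send_rows", "body": {
  "rows": [
    [-1,0,0,0.002,0],
    [-1,0,0,0.002,0]
  ]
}}

```text
clock: 15.55
eef_pos: [573.6, -258.7, -19.2]
tool_rot: [3.132, 0.034, 2.794]
force: [-3.5, 2.1, 10.0]
width: -0.1
```

Call:
{"method": "send_rows", "body": {
  "rows": [
    [-1,0,0,0.002,0],
    [-1,0,0,0.002,0]
  ]
}}

```text
clock: 15.72
eef_pos: [573.6, -258.7, -20.8]
tool_rot: [3.131, 0.034, 2.793]
force: [-3.6, 1.5, 10.8]
width: -0.1
```

Call:
{"method": "send_rows", "body": {
  "rows": [
    [-1,0,0,0.0025,0],
    [-1,0,0,0.0025,0]
  ]
}}

```text
clock: 15.88
eef_pos: [573.6, -258.7, -23.1]
tool_rot: [3.131, 0.034, 2.793]
force: [-2.2, 2.2, 10.9]
width: -0.2
```

Call:
{"method": "send_rows", "body": {
  "rows": [
    [-1,0,0,0.0025,0],
    [-1,0,0,0.0025,0]
  ]
}}

```text
clock: 16.05
eef_pos: [573.7, -258.6, -23.9]
tool_rot: [3.13, 0.034, 2.793]
force: [-6.7, 2.8, 25.2]
width: 0.0
```

Call:
{"method": "send_rows", "body": {
  "rows": [
    [-1,0,0,0.003,0],
    [-1,0,0,0.003,0]
  ]
}}

```text
clock: 16.22
eef_pos: [573.8, -258.5, -23.9]
tool_rot: [3.129, 0.035, 2.793]
force: [-6.4, 3.5, 24.1]
width: -0.0
```

Call:
{"method": "send_rows", "body": {
  "rows": [
    [-1,0,0,0.0035,0],
    [-1,0,0,0.0035,0]
  ]
}}

```text
clock: 16.38
eef_pos: [573.8, -258.5, -24.0]
tool_rot: [3.128, 0.035, 2.792]
force: [-7.8, 3.1, 28.4]
width: 0.1
```

The tab went down from −16.7 to −23.9 mm, about 7 mm, and then stopped hard, so it is flat. I'll lift away and check.

Call:
{"method": "send_rows", "body": {
  "rows": [
    [-1,0,0,-0.01,0],
    [-1,0,0,-0.02,0],
    [-1,0,0,-0.03,0],
    [-1,0,0,-0.03,0],
    [-1,0.0,0.02,-0.03,0],
    [-1,0,0.03,-0.03,0],
    [-1,0,0.03,-0.02,0],
    [-1,0,0.03,0,0],
    [-1,0,0,0,0],
    [-1,0,0,0,0],
    [-1,0,0,0,0]
  ]
}}

```text
clock: 17.3
eef_pos: [607.5, -153.1, 159.7]
tool_rot: [3.126, 0.042, 2.788]
force: [-0.0, 0.2, -0.2]
width: -0.2
```

```bash
python3 - <<'E'
from h import *
s=read_state(); print(s["clock"],s["eef_pos"],np.round(s["force"],1),np.abs(s["qd"]).max())
p=get_image("scene"); cv2.imwrite("pics/s6.png",cv2.resize(p["image"][140:310,160:360],None,fx=4,fy=3.5*4/3.5))
p2=get_image("scene"); K,R,t=np.array(p["K"]),np.array(p["R"]),np.array(p["t"]).ravel(); Z=p["z_map"]
T={"A":(557.4,-300.8),"B":(528.3,-385.8),"C":(453.3,-265.4),"D":(424.3,-350.4)}
def h(x,y,z0):
    u,v=proj(p,[x,y,z0]).round().astype(int); r=[]
    for du in(-2,-1,0,1,2):
        for dv in (-1,0,1):
            z=Z[v+dv,u+du]; r.append((R.T@(np.linalg.solve(K,[(u+du)*z,(v+dv)*z,z])-t))[2])
    return np.median(r).round(1)
for n,q in T.items():
    q=np.array(q); tq=q+48*np.array([.323,.946])*(1 if n in "AC" else -1)
    print(n,"corner",h(*q,36),"tab",h(*tq,15 if n=="A" else 22), dark(p,*proj(p,[*q,36]),5),proj(p,[*q,36]))
w=get_image("top");cv2.imwrite("pics/t6.png",cv2.resize(w["image"][150:290,180:380],None,fx=4,fy=4))
for q in("feeler_block","tape_1","nut_0","hex_key"): print(q,[(r["box"],round(r["score"],2)) for r in recognise(p,q)][:1],[(r["box"],round(r["score"],2)) for r in recognise(w,q)][:1])
E
```

```text
17.3 [ 607.48719951 -153.11297851  159.71131015] [-0.   0.2 -0.2] 0.019823340813217225
A corner 34.0 tab 13.0 (np.float64(276.88606589916634), np.float64(190.55260023818977)) [277.31849041 190.21504296]
B corner 35.0 tab 20.1 (np.float64(308.9398609851919), np.float64(214.11090964037473)) [309.28819209 213.83313235]
C corner 34.2 tab 20.2 (np.float64(228.0834386852086), np.float64(209.56005056890012)) [228.42844962 209.29226696]
D corner 34.5 tab 19.9 (np.float64(258.46462264150944), np.float64(236.33411949685535)) [258.84288345 236.11383385]
feeler_block [([255.8, 192.6, 280.7, 220.8], 0.85)] [([266.8, 210.2, 291.6, 228.1], 0.48)]
tape_1 [([171.8, 187.0, 200.4, 213.8], 0.6)] [([192.5, 216.1, 216.1, 243.9], 0.87)]
nut_0 [([326.4, 217.8, 341.6, 228.1], 0.52)] [([348.0, 220.5, 358.1, 267.8], 0.69)]
hex_key [([317.4, 260.2, 356.9, 294.7], 0.53)] [([297.5, 251.5, 322.2, 265.6], 0.73)]
```

View pics/s6.png

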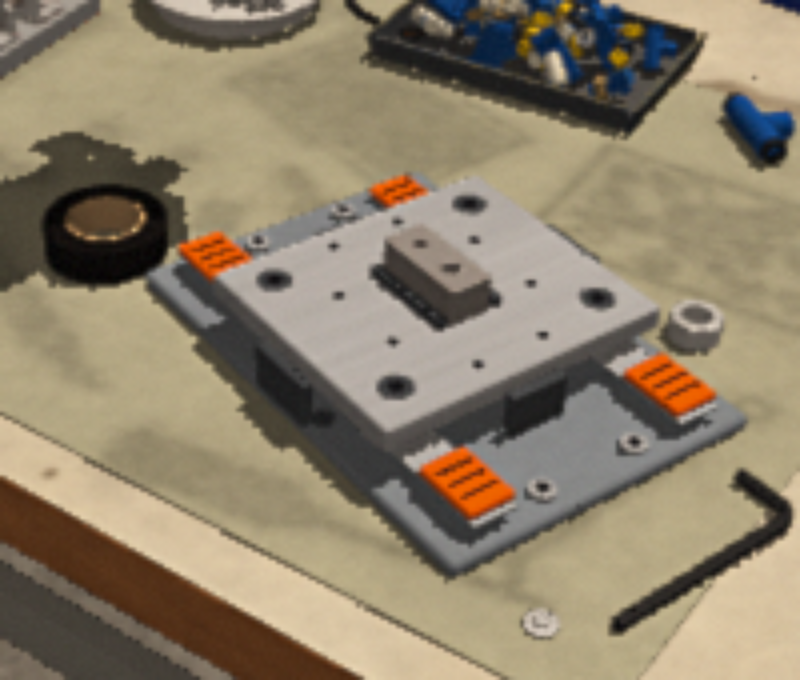

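The far tab at (400,190) is down: it measures 7 mm lower than the other three (13 against 20 mm, all reading about 2 mm low). The plate is level, and the block, nut, tape and key haven't moved. The hand is clear and still, so I'm handing in.

```bash
python3 -c "
from cell import *
print(finish_job())"
```

```text
the job is handed in; nothing more can be done
None
```

The corner that rocks was the far-left one as seen from the robot. I pressed its shim flat, left the other three up and handed the job in at about 17.5 s.

- **Finding the corner:** I pressed all four marks with shut fingertips. Three were solid, with hard contact at the same height at 11–42 N. The fourth sank under about 5–8 N and then stopped hard at over 20 N. I pressed that one twice, the second time closer to the mark's centre. By plate numbering it should be corner_4, but the picture does not rule out a plate turned end for end.
- **Pressing the shim:** The tab beside that corner went down about 7 mm under about 11 N and then stopped hard at 28 N.
- **Last checks:** In the depth image the pressed tab is 7 mm lower than the other three. The four corners agree within 1 mm, and the marks are within about half a pixel of where they started. The gauge block, nut, tape and hex key look unmoved, and the hand is clear and still.

**What disagreed:**
- The shut fingertips made contact about 39 mm behind the reported TCP, so I went by force and the cameras.
- The sink I measured was about 3.2–3.4 mm, not the 4 mm stated. I could not place the first contact exactly.
- The first solid corner briefly took 42 N at the fingertips because the approach step was too coarse.
- In the last top picture the networks gave wrong boxes for the nut and hex key. I checked those two in the scene picture instead.
- I did not press the corner again after the shim was down.

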